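# Even out the lamps and photograph a fingerprint

## Robot

A 6-joint arm with a two-finger parallel gripper is mounted at the origin on the work surface. World frame = base frame: x ahead of the robot, y to its left, z up, the work surface at z = 0. Lengths are in m, angles in rad, forces in N, time in s.
With the tool pointing down it reaches from about 0.325 to 0.775 m from the base axis. Payload 9.3 kg.
Tool frame: the origin (TCP) lies midway between the tips of the shut fingers; the grasp point (between the pads) lies 19 mm behind it; z points along the fingers, y is the line along which they close (so a half turn about z gives the same grasp; the last joint's range is limited). The gripper opens to 85 mm and grips with 20 to 120 N. Pads are 22 mm wide; open, the fingers measure 114 mm over their backs; the gripper's body (76 mm by 85 mm) begins 54 mm behind the grasp point. The pads swing forward as they close: fully open they stand 13 mm farther back than shut.
Start: joints at [-1.29, 0.259, 0.021, 1.334, 0, 1.418], TCP at [0.231, -0.499, 0.231] pointing down, gripper open.
Joint ranges: [-3.04, 3.04], [-0.91, 1.82], [-1.04, 1.36], [-1.92, 1.95], [-1.52, 1.45], [-3.14, 3.14]. Speed limits (rad/s): [2.22, 2.22, 2.79, 3.14, 3.14, 3.14].

## Interface

Orientations are given as a rotation vector (axis times angle).
In Python, from cell import r gives the robot as it stands.
- The arm moves only by the tool play_rows, never from a script. Its arguments are lists of equal length, an entry for each row: "gripper": the closure in counts, from 0 (fully open) to 255 (shut); "offset": the shift along the world's x, y, z in mm, a list of three; "dr": the turn, a rotation vector about the world's x, y, z in rad, a list of three. A call has 1 to 12 rows; each row is the pose to reach, as a shift and turn from the pose commanded when the call began; what a row does not reach only later rows make up. A row lasts 1/12 s, in which the tool goes at most 41.7 mm and 7.16 degrees, less where a joint would pass 70% of its speed; a pose out of reach is approached as far as the arm can. A call with a gripper value outside its range is refused whole. The fingers move at their own pace and stop on an object; "newtons" is the grip in N (left out, the last holds). Time passes only in rows, so rows that repeat a pose let the fingers close. It gives the time, the measured TCP pose, the force, the opening and the grip force at its end, in the units of the state.
- r.state(): the state, without advancing time (a new reading comes with each control period).
- r.read_camera(name): name is "side" or "top" or "wrist"; returns a dict with "color" (480x640x3 uint8, blue, green, red), "camera_matrix" (3x3 intrinsics, pixels), "R" (3x3) and "t" (3): a world point X has camera coordinates R X + t; the wrist camera has in their place "T_tool_cam" (4x4, takes a point from camera to tool coordinates, whose origin is the TCP and whose axes are the flange's). Camera axes: x right, y down, z forward; pixel columns grow to the right and rows downward; lengths in m; the calibration is good to about 2 mm. The wrist camera is an equidistant fisheye: a pixel r from the principal point sees the ray r / f radians off the axis. A picture is of the moment at which its call begins: read the wrist's pose just before it. There is no depth.
- r.sign_off(): hands the job in; it is judged then, once.
The state is a dict: "time_s": time; "joint_positions": joint angles; "joint_vel": joint speeds; "tau": joint torques, N m; "eef_pos": TCP position; "tcp_rot": TCP orientation; "wrist_force": force on the tool from outside, world axes, zero at the start; "torque": the same for the moment, N m; "width": finger opening in m; "gripper_force": force on a finger pad.
Only numpy, scipy, OpenCV 4.12 (cv2) and the standard library are available. Lean on these libraries where they do the work, as an engineer would, in place of code of your own. Each camera call takes 0.05 s, during which the arm holds its last target. There are 200 camera calls.

## Task

The dusted tile is ready to be photographed: first push the copy stand's sliding stage fully home under the camera (it has a steel post to hold). Then turn the inner, black knob on the sloping panel until its pointer lines up with the lug of the outer knob, without disturbing the outer knob, so that both lamps are equally bright. Finally press the round shutter button all the way, only once these are set, and let it go; leave all the other things on the table where they are.

Things in the scene. Friction and masses are not known exactly. Their poses are not given: they have to be found in the camera images.
- console: Grey wedge-shaped console, fixed: 260 mm deep, 270 wide, 154 high at the back. Origin: centre of its underside; x from its low front edge to its high back. Its dark panel rises along x at 30 degrees from level, centre at (-15, 0, 93.5) mm. On it: two concentric knobs (axis square to the panel, 55 mm to the y side of the centre) and the shutter button (70 mm to the -y side).
- stand: Copy stand, fixed: white board 420 x 190 x 22 mm with rails. Origin: under the board, 130 mm from its front end; x along the rails to a steel column (at x = 260 mm). A camera hangs over x = 155 mm, lens end at z = 360 mm; lamps each side (x 195 to 285, y up to 170, z 280 to 325 mm). Besides the stage, nothing of it with x below 120 mm is above z = 40 mm.
- stage_handle (a point): On the axis of the stage's upright steel post (26 mm diameter, 55 mm tall), 20 mm below its top and 68 mm above the table. The post stands near the front end of the stage, a dark plate 235 x 118 x 10 mm (top 33 mm above the table) that carries the white tile 155 mm further along. Axes as stand.
- stage (a joint): How far the stage has slid along the stand's +x, m: 0 = pulled out, 0.100 = fully home at its stop, tile under the lens. It rubs with about 2 N and stays where it is left.
- inner_grip (a point): On the knobs' axis, 50 mm off the panel, inside the inner knob's bar grip: z squarely out of the panel, x to the knob's pointed end. The inner knob is a black bar, white line on the pointed half of its top: 18 mm wide, flat sides, from -30 mm (blunt) to +39 mm (point) along x, 27 to 63 mm off the panel, above the outer knob.
- inner_tip (a point): Top of the pointed end of the inner knob, 39 mm from the axis, 63 mm off the panel; axes as inner_grip.
- inner_knob (a joint): Angle of the inner knob, rad: 0 = pointer straight up the slope, growing counter-clockwise seen from outside the panel; stops at -1.3 and 1.3. Stays where it is left (friction 0.06 N m).
- outer_lug (a point): Outer end of the outer knob's lug, 58 mm from the axis, 18 mm off the panel; z out of the panel, x from the axis to the lug. The outer knob is an aluminium disc 88 mm in diameter, top 22 mm off the panel, with one lug 12 mm wide, white-lined, on its rim. The knobs match when bar point and lug lie in the same direction.
- outer_knob (a joint): Angle of the outer knob, rad, measured as that of the inner knob. It turns very easily (0.03 N m) and must stay as found.
- shutter_top (a point): Centre of the top face of the shutter button, a flat round aluminium button 40 mm in diameter in a black collar 56 mm wide; its top stands 18 mm off the panel. z points squarely out of the panel; press against z.
- shutter (a joint): How far the shutter button is pressed, m: 0 = free, 0.006 = all the way; springs back; about 5 N at the bottom.
- jar_tall: Loose closed powder jar, upright, 52 mm wide, 75 mm tall. Origin: centre of its underside. Not to be disturbed.
- jar_flat: Loose closed powder jar, upright, 64 mm wide, 45 mm tall. Origin: centre of its underside. Not to be disturbed.
- brush: Loose dusting brush lying on the table, 185 mm long, 30 mm wide, 24 mm high. Origin: underside near its middle, x towards the bristles. Not to be disturbed.
- torch: Loose black torch lying on the table, 145 mm long, 36 mm wide, 34 mm high. Origin: underside near its middle, x towards the lens. Not to be disturbed.
- loupe: Loose black magnifier standing on the table, 54 mm wide, 33 mm tall. Origin: centre of its underside. Not to be disturbed.

How it is judged:
By the outcome, as a careful person would: the job done as asked, in the order asked, and still so for the second after the job is handed in, with the robot touching nothing.
It also fails if it takes over 67 s, if anything falls off the work surface, if the arm or the gripper's body presses on something with over 40 N, if the wrist force passes 120 N, or if a joint passes its speed limit or range.

## Working session

There is one attempt and no reset: what is moved stays moved. The work goes in short steps, Python scripts to look and compute and a tool call to move; the robot and the scene stay as the last step left them, time stands still between calls to the robot, and variables do not carry over. Pictures are saved under pics/ and viewed, at most 10 in all, crops included, and the job is handed in when it is done.

Besides the shell and the picture viewer there is one more tool, called as name(argument=value, ...) on one line, values as JSON. play_rows: Moves the arm, as the interface text tells. Its arguments: {"type":"object","properties":{"gripper":{"type":"array","items":{"type":"number"}},"offset":{"type":"array","items":{"type":"array","items":{"type":"number"}}},"dr":{"type":"array","items":{"type":"array","items":{"type":"number"}}},"newtons":{"type":"number"}},"required":["gripper","offset","dr"]}

```bash
ls; mkdir -p pics; python3 - <<'E'
from cell import r
import cv2,pickle
d={}
for n in("side","top","wrist"):
    s=r.state();c=r.read_camera(n);d[n]=(s,c);cv2.imwrite(f"pics/{n}0.png",c["color"])
    print(n,{k:v.round(3).tolist() for k,v in c.items() if k!="color"})
pickle.dump(d,open("d0.pkl","wb"))
print(s)
E
```

```text
pics
side {'camera_matrix': [[613.739, 0.0, 324.011], [0.0, 613.739, 246.144], [0.0, 0.0, 1.0]], 'R': [[0.999, -0.034, 0.001], [-0.022, -0.652, -0.758], [0.026, 0.757, -0.653]], 't': [-0.491, 0.085, 1.41]}
top {'camera_matrix': [[446.222, 0.0, 315.338], [0.0, 446.222, 247.439], [0.0, 0.0, 1.0]], 'R': [[0.019, -1.0, 0.002], [-0.997, -0.019, -0.07], [0.07, -0.0, -0.998]], 't': [-0.032, 0.498, 1.053]}
wrist {'camera_matrix': [[371.648, 0.0, 312.76], [0.0, 371.648, 238.486], [0.0, 0.0, 1.0]], 'T_tool_cam': [[0.001, -0.961, -0.276, 0.069], [1.0, 0.001, -0.001, 0.001], [0.001, -0.276, 0.961, -0.143], [0.0, 0.0, 0.0, 1.0]]}
{'time_s': 0.1, 'joint_positions': array([-1.28960281e+00,  2.59141636e-01,  2.08813333e-02,  1.33369059e+00,
       -9.90660759e-06,  1.41819963e+00]), 'joint_vel': array([-1.54264421e-03, -3.25753663e-04,  2.47230576e-03, -2.35015061e-03,
        1.91884033e-04, -8.66027154e-05]), 'tau': array([ 6.04465269e-03, -5.56687796e+01,  3.45076454e+01,  1.14922991e-02,
       -1.12425435e-04, -1.29173523e-05]), 'eef_pos': array([ 0.23110296, -0.49883981,  0.23074069]), 'tcp_rot': array([-3.06686158e+00, -6.75818294e-01,  1.32011703e-04]), 'wrist_force': array([-0.1422397 ,  0.37343385,  0.47812097]), 'torque': array([0.01162325, 0.01541746, 0.03773133]), 'gripper_force': 0.0, 'width': 0.08534495504909205}
```

View pics/top0.png

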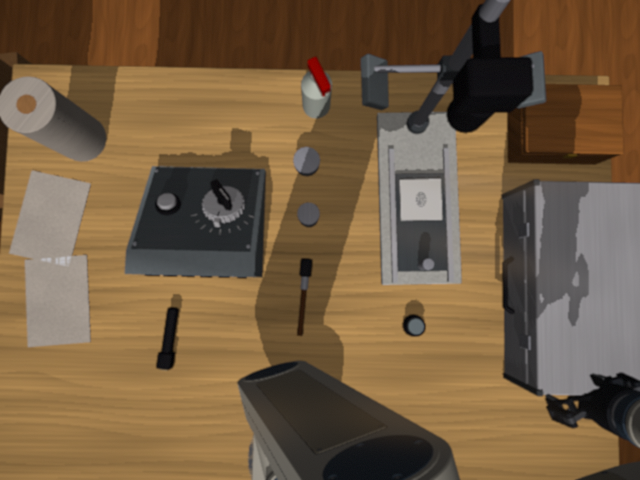

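View pics/side0.png

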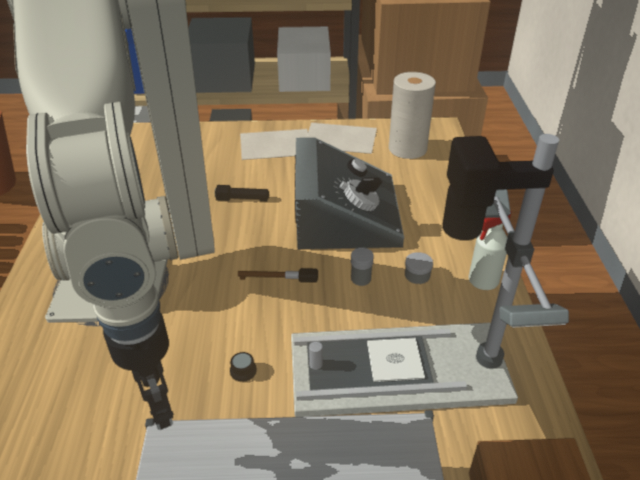

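Top view: post near (428,264), loupe (415,325), console front-lower edge (126,276)-(264,276), knobs (222,203), button (167,203). The side view confirms this layout.

```bash
cat > h.py <<'E'
import numpy as np, cv2, pickle
from scipy.spatial.transform import Rotation as Ro
def ray(c,px,s=None):
    K=c["camera_matrix"]
    if "R" in c:
        d=np.linalg.inv(K)@[px[0],px[1],1]; return -c["R"].T@c["t"], c["R"].T@d
    u=np.array([(px[0]-K[0,2]),(px[1]-K[1,2])]);n=np.linalg.norm(u);th=n/K[0,0]
    d=np.r_[u/max(n,1e-9)*np.sin(th),np.cos(th)]
    T=c["T_tool_cam"];W=Ro.from_rotvec(s["tcp_rot"]).as_matrix()
    return s["eef_pos"]+W@T[:3,3], W@T[:3,:3]@d
def onz(c,px,z,s=None):
    o,d=ray(c,px,s); return o+d*(z-o[2])/d[2]
def onplane(c,px,p,n,s=None):
    o,d=ray(c,px,s); return o+d*(n@(p-o))/(n@d)
def tri(*rays):
    A=sum(np.eye(3)-np.outer(d,d)/(d@d) for o,d in rays)
    b=sum((np.eye(3)-np.outer(d,d)/(d@d))@o for o,d in rays)
    return np.linalg.solve(A,b)
def proj(c,X,s=None):
    X=np.asarray(X,float);K=c["camera_matrix"]
    if "R" in c:
        p=K@(c["R"]@X+c["t"]); return p[:2]/p[2]
    T=c["T_tool_cam"];W=Ro.from_rotvec(s["tcp_rot"]).as_matrix()
    q=T[:3,:3].T@(W.T@(X-s["eef_pos"])-T[:3,3]);n=np.hypot(q[0],q[1]);th=np.arctan2(n,q[2])
    return K[:2,2]+K[0,0]*th*q[:2]/n
E
python3 - <<'E'
from h import *
d=pickle.load(open("d0.pkl","rb"));t=d["top"][1];s=d["side"][1]
np.set_printoptions(precision=3,suppress=True)
for n,p,z in [("post",(428,263),.088),("bF1",(383,283),.022),("bF2",(461,283),.022),("bB1",(378,112),.022),("bB2",(456,112),.022),
 ("cF1",(126,276),0),("cF2",(264,276),0),("loupe",(415,325),.033),("jar1",(306,160),.05),("jar2",(308,214),.05),("brush",(303,300),.02)
 ,("cab",(503,195),.15),("cab2",(503,378),.15)]:
    print(n,onz(t,p,z))
print("post tri",tri(ray(t,(428,263)),ray(s,(315,344))))
print("knob tri",tri(ray(t,(221,197)),ray(s,(367,185))))
print("btn tri",tri(ray(t,(167,201)),ray(s,(358,164))))
def crop(c,x,y,w,h,f,k=4):
    cv2.imwrite(f,cv2.resize(c["color"][y:y+h,x:x+w],None,fx=k,fy=k,interpolation=cv2.INTER_CUBIC))
crop(t,120,155,155,130,"pics/c1.png",5)
E
```

```text
post [ 0.464 -0.275  0.088]
bF1 [ 0.417 -0.185  0.022]
bF2 [ 0.42  -0.37   0.022]
bB1 [ 0.833 -0.169  0.022]
bB2 [ 0.837 -0.36   0.022]
cF1 [0.422 0.435 0.   ]
cF2 [0.428 0.101 0.   ]
loupe [ 0.321 -0.259  0.033]
jar1 [0.703 0.003 0.05 ]
jar2 [ 0.575 -0.004  0.05 ]
brush [0.373 0.004 0.02 ]
cab [ 0.609 -0.418  0.15 ]
cab2 [ 0.227 -0.414  0.15 ]
post tri [ 0.464 -0.274  0.092]
knob tri [0.599 0.183 0.131]
btn tri [0.589 0.306 0.112]
```

View pics/c1.png

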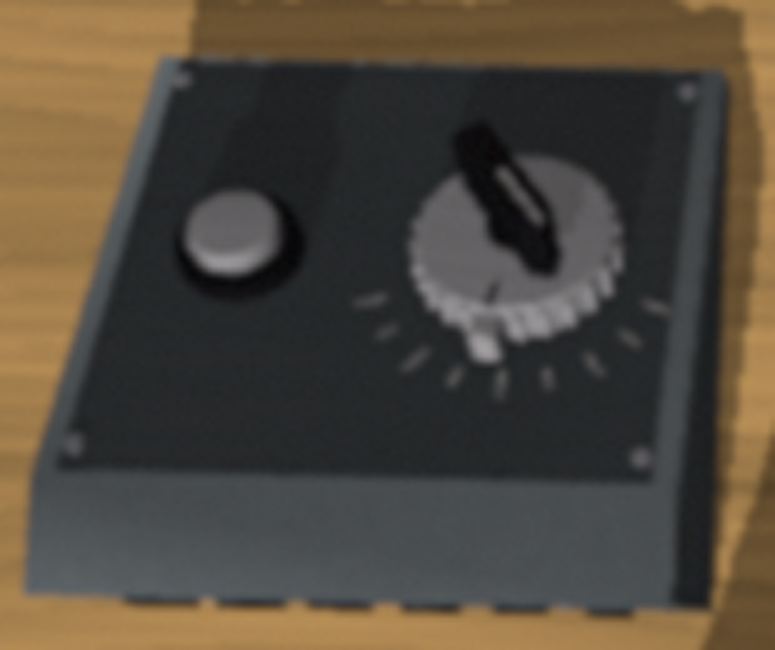

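The crop shows the flat top toward the robot, so the panel slopes down away from it. The button is at (230,235). The bar runs from (475,130) to its tip at (550,270), and the lug is at (485,345). I'll do the stage first and go above the post.

play_rows(gripper=[0,0,0,0,0,0,0,0,0,0,0], offset=[[29,28,5],[58,56,5],[87,84,5],[117,112,5],[146,140,0],[175,168,-10],[204,197,-20],[233,225,-30],[233,225,-30],[233,225,-30],[233,225,-30]], dr=[[0,0,-0.05],[0,0,-0.1],[0,0,-0.15],[0,0,-0.2],[0,0,-0.25],[0,0,-0.3],[0,0,-0.36],[0,0,-0.41],[0,0,-0.41],[0,0,-0.41],[0,0,-0.41]], newtons=30)

```text
time_s: 1.07
eef_pos: [0.4641, -0.274, 0.2012]
tcp_rot: [-3.141, -0.04, 0.001]
wrist_force: [0.1, 0.4, -0.8]
width: 0.0852
gripper_force: 0.0
```

```bash
python3 - <<'E'
from h import *
from cell import r
np.set_printoptions(precision=3,suppress=True)
s=r.state();c=r.read_camera("wrist");pickle.dump((s,c),open("w1.pkl","wb"));cv2.imwrite("pics/w1.png",c["color"])
print(s["eef_pos"],s["tcp_rot"],s["wrist_force"],proj(c,[.464,-.274,.088],s))
d=pickle.load(open("d0.pkl","rb"));t=d["top"][1];q=d["side"][1]
for p in[(126,276),(264,276)]:print(onz(t,p,.154))
print("cab",tri(ray(t,(540,393)),ray(q,(150,420))))
E
```

```text
[ 0.464 -0.274  0.201] [-3.141 -0.04   0.001] [ 0.076  0.438 -0.795] [312.012 233.078]
[0.422 0.37  0.154]
[0.428 0.083 0.154]
cab [ 0.205 -0.48   0.168]
```

View pics/w1.png

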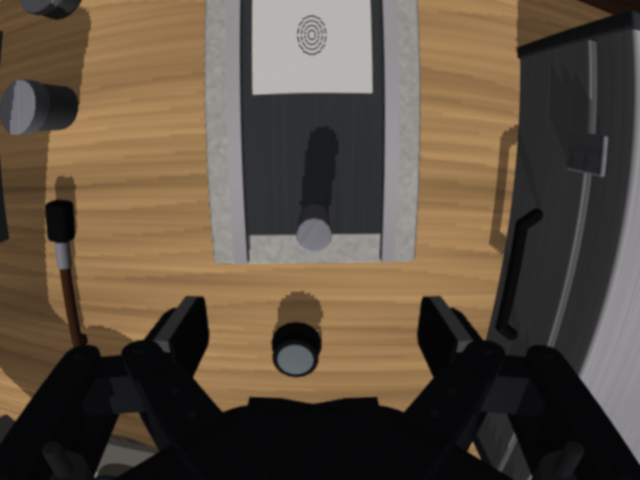

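The post top is at (314,235), where I predicted it, and the rails align with the tool. The loupe at (296,350) is well behind. Descend and grip.

play_rows(gripper=[0,0,0,0,0,0,255,255,255,255,255,255], offset=[[0,-1,-35],[0,-1,-70],[0,-1,-105],[0,-1,-135],[0,-1,-151],[0,-1,-151],[0,-1,-151],[0,-1,-151],[0,-1,-151],[0,-1,-151],[0,-1,-151],[0,-1,-151]], dr=[[0,0,0],[0,0,0],[0,0,0],[0,0,0],[0,0,0],[0,0,0],[0,0,0],[0,0,0],[0,0,0],[0,0,0],[0,0,0],[0,0,0]], newtons=30)

```text
time_s: 2.12
eef_pos: [0.4646, -0.2745, 0.0514]
tcp_rot: [-3.141, -0.038, -0.002]
wrist_force: [-0.9, 4.7, 7.6]
width: 0.0253
gripper_force: 31.1
```

play_rows(gripper=[255,255,255,255,255,255,255,255,255,255], offset=[[12,0.3,0],[24,0.6,0],[36,0.9,0],[48,1.2,0],[60,1.5,0],[72,1.8,0],[82,2,0],[90,2.2,0],[94,2.3,0],[94,2.3,0]], dr=[[0,0,0],[0,0,0],[0,0,0],[0,0,0],[0,0,0],[0,0,0],[0,0,0],[0,0,0],[0,0,0],[0,0,0]])

```text
time_s: 2.95
eef_pos: [0.5539, -0.2711, 0.0501]
tcp_rot: [-3.139, -0.037, 0.015]
wrist_force: [-21.8, 4.5, 11.7]
width: 0.0254
gripper_force: 32.3
```

play_rows(gripper=[255,255,255,255,255], offset=[[2,0,0],[3,0,0],[3,0,0],[3,0,0],[3,0,0]], dr=[[0,0,0],[0,0,0],[0,0,0],[0,0,0],[0,0,0]])

```text
time_s: 3.37
eef_pos: [0.5546, -0.2711, 0.0499]
tcp_rot: [-3.139, -0.036, 0.02]
wrist_force: [-30.0, 3.5, 13.8]
width: 0.0253
gripper_force: 32.5
```

```bash
python3 - <<'E'
from h import *
from cell import r
np.set_printoptions(precision=3,suppress=True)
s=r.state();a=r.read_camera("top");b=r.read_camera("side");pickle.dump((s,a,b),open("p2.pkl","wb"))
k=lambda c,x,y,w,h:cv2.resize(c["color"][y:y+h,x:x+w],(w*3,h*3),interpolation=cv2.INTER_CUBIC)
cv2.imwrite("pics/p2.png",np.hstack([k(a,370,100,100,195),k(b,285,300,150,195)]))
E
```

```text
(no output)
```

View pics/p2.png

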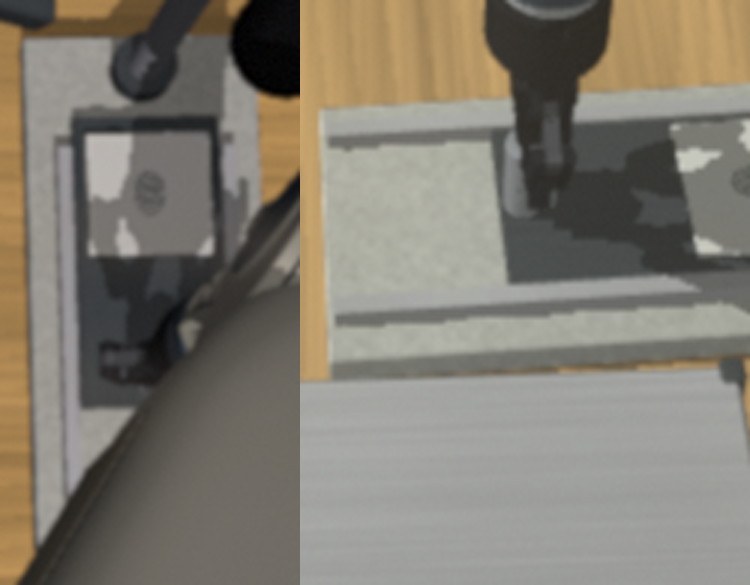

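The stage plate's far edge sits against the stop bar (crop left, y≈118), and the 30 N reaction confirms it. Ease off, release and rise.

play_rows(gripper=[255,255,0,0,0,0,0,0,0,0,0,0], offset=[[-2,0,0],[-4,0,0],[-4,0,0],[-4,0,0],[-4,0,0],[-4,0,0],[-4,0,20],[-4,0,60],[-4,0,100],[-4,0,140],[-4,0,175],[-4,0,175]], dr=[[0,0,0],[0,0,0],[0,0,0],[0,0,0],[0,0,0],[0,0,0],[0,0,0],[0,0,0],[0,0,0],[0,0,0],[0,0,0],[0,0,0]])

```text
time_s: 4.47
eef_pos: [0.5592, -0.274, 0.2333]
tcp_rot: [3.135, 0.038, 0.015]
wrist_force: [0.1, -0.2, -0.2]
width: 0.0854
gripper_force: 0.0
```

```bash
python3 - <<'E'
from h import *
from cell import r
np.set_printoptions(precision=4,suppress=True)
s=r.state();c=r.read_camera("wrist");pickle.dump((s,c),open("w2.pkl","wb"))
print(s["eef_pos"],s["tcp_rot"],s["joint_positions"])
d=pickle.load(open("d0.pkl","rb"));t=d["top"][1]
a=pickle.load(open("p2.pkl","rb"))[1]
print("tile was",onz(t,(421,199),.035),"now",onz(a,(420,164),.035))
W=Ro.from_rotvec(s["tcp_rot"])
# post top location by wrist: brightish blob near predicted
p=proj(c,[.555,-.272,.088],s);print("pred post px",p)
x,y=p.astype(int)
im=c["color"];cv2.imwrite("pics/w2.png",cv2.resize(im[max(0,y-130):y+130,x-130:x+130],None,fx=2,fy=2))
E
```

```text
[ 0.5592 -0.274   0.2333] [3.1348 0.0377 0.0148] [-0.5902  0.3771  0.1997  1.3819 -0.      2.5274]
tile was [ 0.6179 -0.2717  0.035 ] now [ 0.7024 -0.2691  0.035 ]
pred post px [308.2848 229.1755]
```

View pics/w2.png

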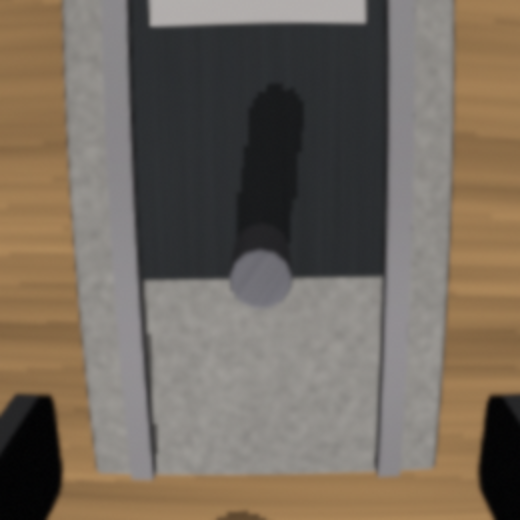

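```bash
python3 - <<'E'
from h import *
np.set_printoptions(precision=4,suppress=True)
s,c=pickle.load(open("w2.pkl","rb"))
f=lambda x,y:(308-130+x/2,229-130+y/2)
print("post",onz(c,f(261,278),.088,s))
print("front",[onz(c,f(x,470),.022,s) for x in(155,260,375)])
print("stage front",[onz(c,f(x,277),.033,s) for x in(150,260,380)])
print("tile near edge",[onz(c,f(x,24),.036,s) for x in(150,260,365)])
s,c=pickle.load(open("w1.pkl","rb"))
print("before: post",onz(c,(314,235),.088,s),"front",onz(c,(314,262),.022,s),"tile",onz(c,(314,94),.036,s))
E
```

```text
post [ 0.5477 -0.2723  0.088 ]
front [array([ 0.4183, -0.2162,  0.022 ]), array([ 0.4205, -0.2741,  0.022 ]), array([ 0.4211, -0.3375,  0.022 ])]
stage front [array([ 0.5317, -0.2187,  0.033 ]), array([ 0.533 , -0.2719,  0.033 ]), array([ 0.5343, -0.3299,  0.033 ])]
tile near edge [array([ 0.6519, -0.2192,  0.036 ]), array([ 0.6522, -0.2692,  0.036 ]), array([ 0.654 , -0.3168,  0.036 ])]
before: post [ 0.4626 -0.2755  0.088 ] front [ 0.4185 -0.2768  0.022 ] tile [ 0.5673 -0.2728  0.036 ]
```

The post is 127.5 mm from the board front, against about 130 mm expected at home. It may have crept back a little on release, so I'll nudge it home with shut fingers from the front.

play_rows(gripper=[255,255,255,255,255,255,255,255,255,255,255,255], offset=[[-35,1,0],[-69,1,0],[-69,1,-35],[-69,1,-70],[-69,1,-105],[-69,1,-140],[-69,1,-174],[-69,1,-174],[-62,1,-174],[-54,1,-174],[-46,1,-174],[-40,1,-174]], dr=[[0,0,0],[0,0,0],[0,0,0],[0,0,0],[0,0,0],[0,0,0],[0,0,0],[0,0,0],[0,0,0],[0,0,0],[0,0,0],[0,0,0]])

```text
time_s: 5.52
eef_pos: [0.5195, -0.2725, 0.0533]
tcp_rot: [3.139, 0.038, 0.005]
wrist_force: [-0.2, 0.1, -0.4]
width: 0.0004
gripper_force: 0.0
```

play_rows(gripper=[255,255,255,255,255], offset=[[2,0,0],[4,0,0],[6,0,0],[6,0,0],[6,0,0]], dr=[[0,0,0],[0,0,0],[0,0,0],[0,0,0],[0,0,0]])

```text
time_s: 5.93
eef_pos: [0.5231, -0.2717, 0.0514]
tcp_rot: [-3.141, -0.037, 0.0]
wrist_force: [0.4, -0.4, -0.5]
width: -0.0
gripper_force: 0.0
```

play_rows(gripper=[255,255,255,255,255,255,255,255], offset=[[2,0,0],[4,0,0],[6,0,0],[8,0,0],[10,0,0],[10,0,0],[10,0,0],[10,0,0]], dr=[[0,0,0],[0,0,0],[0,0,0],[0,0,0],[0,0,0],[0,0,0],[0,0,0],[0,0,0]])

```text
time_s: 6.6
eef_pos: [0.5238, -0.2715, 0.0513]
tcp_rot: [3.141, 0.031, -0.027]
wrist_force: [-46.7, -2.4, 25.9]
width: -0.0002
gripper_force: 23.7
```

The post does not budge at 47 N, and contact came exactly where the post was seen, so the stage is home. Retreat and swing to the console, turning the tool by a half turn to suit the joint 6 range.

play_rows(gripper=[255,255,255,255,255,255,255,255,255,255,255,255], offset=[[-15,0,0],[-40,0,0],[-50,0,35],[-60,0,75],[-70,0,115],[-70,0,150],[-70,20,180],[-70,50,210],[-70,85,230],[-70,120,240],[-70,155,240],[-70,190,240]], dr=[[0,0,0],[0,0,0],[0,0,0.1],[0,0,0.22],[0,0,0.34],[0,0,0.46],[0,0,0.58],[0,0,0.7],[0,0,0.82],[0,0,0.94],[0,0,1.06],[0,0,1.18]])

```text
time_s: 7.6
eef_pos: [0.463, -0.0805, 0.2923]
tcp_rot: [2.584, 1.785, 0.002]
wrist_force: [0.3, -0.7, -0.4]
width: 0.0
gripper_force: 0.0
```

play_rows(gripper=[0,0,0,0,0,0,0,0,0,0,0,0], offset=[[0,30,0],[0,60,0],[10,90,0],[20,120,0],[40,150,0],[60,180,0],[90,205,0],[120,225,0],[150,240,0],[180,250,0],[200,255,0],[210,258,0]], dr=[[0,0,0.12],[0,0,0.24],[0,0,0.36],[0,0,0.48],[0,0,0.6],[0,0,0.72],[0,0,0.84],[0,0,0.96],[0,0,1.08],[0,0,1.2],[0,0,1.32],[0,0,1.44]])

```text
time_s: 8.6
eef_pos: [0.6751, 0.177, 0.2894]
tcp_rot: [-0.764, -3.046, 0.001]
wrist_force: [0.6, -0.3, 0.9]
width: 0.0854
gripper_force: 0.0
```

```bash
python3 - <<'E'
from h import *
from cell import r
np.set_printoptions(precision=4,suppress=True)
s=r.state();print(s["eef_pos"],s["tcp_rot"],s["joint_positions"])
R=Ro.from_rotvec(s["tcp_rot"])
print(R.as_matrix())
z=np.array([-.5,0,-.866]);x=np.array([-.866,0,.5]);y=np.cross(z,x)
D=Ro.from_matrix(np.c_[x,y,z])*R.inv();print("dr to panel pose",D.as_rotvec())
E
```

```text
[0.6751 0.177  0.2894] [-0.7638 -3.0457  0.0009] [0.1364 0.5351 0.6007 1.638  0.     0.6278]
[[-0.8817  0.4719 -0.0017]
 [ 0.4719  0.8817 -0.0002]
 [ 0.0014 -0.001  -1.    ]]
dr to panel pose [0.1292 0.5114 0.4799]
```

play_rows(gripper=[0,0,0,0,0,0,0,0,0,0], offset=[[0,0,0],[0,0,0],[0,0,0],[0,0,0],[0,0,0],[0,0,0],[0,0,0],[0,0,0],[0,0,0],[0,0,0]], dr=[[0.02,0.08,0.07],[0.04,0.15,0.14],[0.06,0.22,0.21],[0.075,0.3,0.28],[0.09,0.37,0.35],[0.11,0.44,0.42],[0.129,0.511,0.48],[0.129,0.511,0.48],[0.129,0.511,0.48],[0.129,0.511,0.48]])

```text
time_s: 9.43
eef_pos: [0.5965, 0.1621, 0.1999]
tcp_rot: [-0.013, -2.665, -0.009]
wrist_force: [-1.0, 0.8, 0.4]
width: 0.0855
gripper_force: 0.0
```

```bash
python3 - <<'E'
from h import *
from cell import r
np.set_printoptions(precision=4,suppress=True)
s=r.state();c=r.read_camera("wrist");pickle.dump((s,c),open("w3.pkl","wb"));cv2.imwrite("pics/w3.png",c["color"])
print(s["eef_pos"],s["tcp_rot"],s["joint_positions"]);print(Ro.from_rotvec(s["tcp_rot"]).as_matrix())
E
```

```text
[0.5965 0.1621 0.1999] [-0.0132 -2.6647 -0.009 ] [0.1029 0.7346 0.6378 1.9478 0.0558 0.0993]
[[-0.8884  0.0109 -0.4589]
 [ 0.0078  0.9999  0.0087]
 [ 0.459   0.0041 -0.8884]]
```

View pics/w3.png

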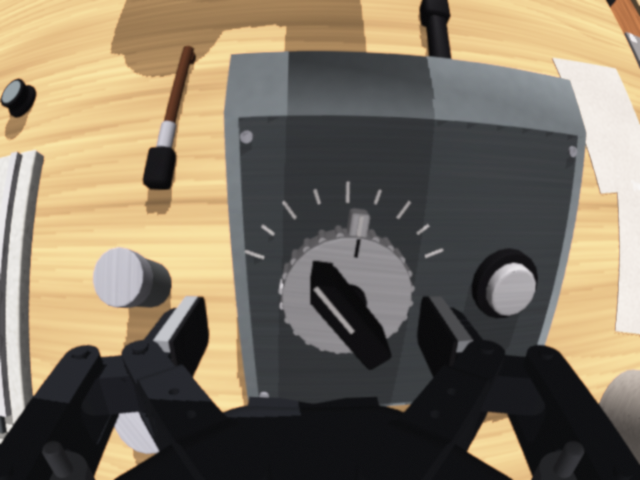

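The arm stopped short of the full tilt because joint 4 is at its limit (27° reached). The wrist view shows the lug at (358,215) and the disc centre near (347,293). The bar's white line runs (316,288)-(352,332), the button is at (511,289), and the panel screws are at (246,137) and (573,152).

```bash
cat > fk.py <<'E'
from h import *
S=[pickle.load(open("d0.pkl","rb"))["top"][0]]+[pickle.load(open(f,"rb"))[0] for f in("w1.pkl","p2.pkl","w2.pkl","w3.pkl")]
E
python3 - <<'E'
from fk import *
np.set_printoptions(precision=4,suppress=True)
s,c=pickle.load(open("w3.pkl","rb"))
for n,ps,z in[("backedge",[(232,55),(400,58),(570,80)],.154),("crease",[(240,117),(400,118),(582,135)],.154),("screws",[(246,137),(573,152)],.148)]:
    print(n,[onz(c,p,z,s) for p in ps])
# planar kinematics fit
A=[];b=[]
for q in S:
    j=q["joint_positions"];p=q["eef_pos"]
    if abs(j[4])>.1: continue
    z=Ro.from_rotvec(q["tcp_rot"]).as_matrix()[:,2]
    u=np.array([np.cos(j[0]),np.sin(j[0])]);a,f=j[1],j[1]-j[2]
    tr=z[:2]@u
    A+=[[1,0,np.sin(a),np.cos(f),np.sin(f),tr],[0,1,np.cos(a),-np.sin(f),np.cos(f),z[2]]];b+=[p[:2]@u,p[2]]
    print(j.round(3),"lat",p[:2]@[-u[1],u[0]],"tilt",np.arctan2(-tr,-z[2]),j[1]-j[2]+j[3]-np.pi/2)
x,res,rk,sv=np.linalg.lstsq(np.array(A),np.array(b),rcond=None);print(x,res,rk,sv,np.array(A)@x-b)
E
```

```text
backedge [array([0.4264, 0.1068, 0.154 ]), array([0.4296, 0.2247, 0.154 ]), array([0.4264, 0.3766, 0.154 ])]
crease [array([0.4792, 0.1167, 0.154 ]), array([0.4802, 0.2188, 0.154 ]), array([0.4789, 0.3704, 0.154 ])]
screws [array([0.4908, 0.1203, 0.148 ]), array([0.4918, 0.3611, 0.148 ])]
[-1.29   0.259  0.021  1.334  0.     1.418] lat 0.08360632194627735 tilt 0.0012933315881206678 0.0012933315881207275
[-0.689  0.251 -0.067  1.254 -0.     2.427] lat 0.08350068160695859 tilt 0.00047278638325309804 0.0004727863832527657
[-0.588  0.481 -0.116  0.986 -0.005  2.531] lat 0.08211454535439654 tilt 0.01172299870842738 0.011722998708427301
[-0.59   0.377  0.2    1.382 -0.     2.527] lat 0.0835903738240288 tilt -0.011484219614006475 -0.011484219614006363
[0.103 0.735 0.638 1.948 0.056 0.099] lat 0.10002963088506057 tilt 0.4738612202624599 0.47386122026246014
[0.0001 0.1284 0.5849 0.3982 0.0295 0.3978] [0.] 6 [4.404  3.1902 0.5393 0.289  0.1992 0.1004] [-0.     -0.     -0.     -0.      0.      0.      0.     -0.      0.
  0.0001]
```

```bash
python3 - <<'E'
from h import *
np.set_printoptions(precision=4,suppress=True)
s,c=pickle.load(open("w3.pkl","rb"))
n=np.array([.5,0,.866]);ex=np.array([-.866,0,.5]);ey=np.cross(n,ex);P=np.array([.572,.241,.0935])
def loc(px,h):
    X=onplane(c,px,P+n*h,n,s)-P;return np.array([X@ex,X@ey])*1000
im=c["color"]
# disc by mask: grey, brightish, low saturation around centre
hsv=cv2.cvtColor(im,cv2.COLOR_BGR2HSV)
m=((hsv[...,1]<40)&(hsv[...,2]>90)).astype(np.uint8);
z=np.zeros_like(m);z[225:365,270:425]=1;m&=z
k=max(cv2.findContours(cv2.morphologyEx(m,cv2.MORPH_CLOSE,np.ones((25,25))),0,2)[0],key=cv2.contourArea)
e=cv2.fitEllipse(cv2.convexHull(k));print("disc ell",e,loc(e[0],22))
for nm,p,h in[("disc L",(280,297),22),("disc R",(413,297),22),("disc bottom",(347,355),22),("disc top",(350,232),20),("lug",(359,210),20),("lugline",(357,255),22),("line a",(316,288),63),("line b",(352,332),63),("cornerTL",(313,263),63),("btn",(512,289),18)]:
    print(nm,loc(p,h))
print("axis grip expected px",proj(c,P+ey*55/1000+n*.063,s),"foot22",proj(c,P+ey*.055+n*.022,s))
print("tcp rel",(s["eef_pos"]-P)@ex,(s["eef_pos"]-P)@ey,(s["eef_pos"]-P)@n)
cv2.imwrite("pics/c3.png",cv2.resize(im[190:390,250:560],None,fx=2.5,fy=2.5,interpolation=cv2.INTER_CUBIC))
E
```

```text
disc ell ((353.9805603027344, 283.1716613769531), (124.26502227783203, 162.9104461669922), 57.34646987915039) [10511.062  2892.815]
disc L [11467.6294 -1953.1731]
disc R [11665.14    6994.2129]
disc bottom [16290.9008  2639.7867]
disc top [6384.5161 2305.5906]
lug [5115.7362 2777.0339]
lugline [8545.8981 3016.6688]
line a [31006.8094  1062.7052]
line b [41029.0652  8249.2611]
cornerTL [25916.9871   530.9915]
btn [ 9366.4158 12066.229 ]
axis grip expected px [355.6139 318.2596] foot22 [348.6704 286.7635]
tcp rel 0.03192472975621287 0.07886145374292362 0.10436966674295131
```

View pics/c3.png

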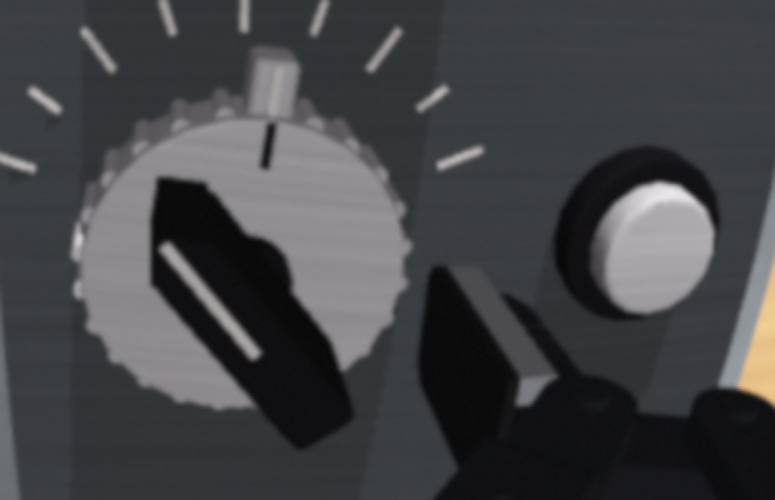

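The crop shows the bar's pointed end at upper left, with the white line (165,245)-(258,357). The lug is at (272,85) with its black line at (268,145). The disc face spans x 82-405 and y 118-408, and the button is centred at (655,250).

```bash
cat > geo.py <<'E'
from h import *
np.set_printoptions(precision=4,suppress=True)
n=np.array([.5,0,.8660254]);ex=np.array([-.8660254,0,.5]);ey=np.cross(n,ex);P=np.array([.572,.241,.0935])
def loc(c,s,px,h):
    X=onplane(c,px,P+n*h/1000,n,s)-P;return np.array([X@ex,X@ey])*1000
E
python3 - <<'E'
from geo import *
s,c=pickle.load(open("w3.pkl","rb"))
g=lambda x,y:(250+x/2.5,190+y/2.5)
L={}
for nm,p,h in[("dL",g(82,262),22),("dR",g(405,262),22),("dB",g(240,408),22),("dT",g(245,118),22),("lug top end",g(272,52),22),("blackline out",g(271,125),22),("blackline in",g(266,167),22),("line a",g(165,245),63),("line b",g(258,357),63),("tip TL",g(152,285),63),("blunt BL",g(302,450),63),("blunt BR",g(352,415),63),("btn",g(655,250),18),("sc1",(246,137),0),("sc2",(573,152),0),("sc3",(264,396),0)]:
    L[nm]=loc(c,s,p,h);print(nm,L[nm])
d=L["line a"]-L["line b"];print("inner",np.arctan2(d[1],d[0]))
C=(L["dL"]+L["dR"])/2;C[0]=(L["dT"]+L["dB"])[0]/2;print("C",C)
for k in("lug top end","blackline out","blackline in"):
    d=L[k]-C;print(k,np.arctan2(d[1],d[0]),np.hypot(*d))
d=L["blackline out"]-L["blackline in"];print(np.arctan2(d[1],d[0]))
E
```

```text
dL [-5.507  99.0257]
dR [-7.4376 10.5906]
dB [-54.6984  54.917 ]
dT [34.7753 56.4112]
lug top end [51.959  50.0373]
blackline out [32.8403 49.7106]
blackline in [21.3994 50.6139]
line a [19.6169 77.3986]
line b [-9.8723 55.9447]
tip TL [ 9.7526 80.298 ]
blunt BL [-38.3964  43.5589]
blunt BR [-28.0778  31.9039]
btn [ -9.96   -72.5397]
sc1 [ 97.2631 121.8057]
sc2 [  96.3692 -126.0588]
sc3 [-118.1114  122.085 ]
inner 0.6289555063245093
C [-9.9615 54.8082]
lug top end -0.07689627613738517 62.10408300313912
blackline out -0.11853779766697814 43.104325084634056
blackline in -0.132951763457806 31.640204929586012
-0.07878994097066933
```

```bash
python3 - <<'E'
from geo import *
s,c=pickle.load(open("w3.pkl","rb"));d=pickle.load(open("d0.pkl","rb"));t=d["top"][1];q=d["side"][1]
g=lambda x,y:(250+x/2.5,190+y/2.5)
def chk(nm,X,h,y):
    f=X-n*h/1000; print(nm,X,"foot",f,"z err vs .0935",f[2]-.0935)
chk("disc w+t",tri(ray(c,g(243.5,263),s),ray(t,(223.2,200.8))),22,0)
chk("btn w+t",tri(ray(c,g(655,250),s),ray(t,(166.4,201.0))),18,0)
chk("btn w+s",tri(ray(c,g(655,250),s),ray(q,(358,164))),18,0)
chk("btn t+s",tri(ray(t,(166.4,201.0)),ray(q,(358,164))),18,0)
for dx in(0,.005,.010):
    Q=P+[dx,0,0]
    for nm,h,ky,pt,pw in[("disc",.022,.055,(223.2,200.8),g(243.5,263)),("btn",.018,-.07,(166.4,201),g(655,250))]:
        print(dx,nm,proj(t,Q+ey*ky+n*h)-pt,proj(c,Q+ey*ky+n*h,s)-pw)
E
```

```text
disc w+t [0.5897 0.183  0.1163] foot [0.5787 0.183  0.0973] z err vs .0935 0.003779748399087318
btn w+t [0.5892 0.3076 0.1125] foot [0.5802 0.3076 0.097 ] z err vs .0935 0.0034514963758379286
btn w+s [0.5898 0.3107 0.1088] foot [0.5808 0.3107 0.0932] z err vs .0935 -0.00025508862026689394
btn t+s [0.5891 0.3075 0.1109] foot [0.5801 0.3075 0.0953] z err vs .0935 0.0017836396110254976
0 disc [-1.9376  3.6359] [ 1.2669 -8.4365]
0 btn [-1.5002  3.5121] [ -0.2677 -11.7584]
0.005 disc [-1.8608  1.384 ] [ 1.419  -0.9568]
0.005 btn [-1.4036  1.2676] [ 0.1738 -5.1209]
0.01 disc [-1.7841 -0.8663] [1.5619 6.5375]
0.01 btn [-1.3071 -0.9753] [0.5763 1.5308]
```

```bash
sed -i 's/P=np.array(.*/P=np.array([.5795,.239,.0935])/' geo.py; cat > ik.py <<'E'
from geo import *
from scipy.optimize import least_squares
lo=np.array([-3.04,-.91,-1.04,-1.92,-1.52,-3.14]);hi=np.array([3.04,1.82,1.36,1.95,1.45,3.14])
def fk(q):
    B=Ro.from_euler("z",q[0]);F=B*Ro.from_euler("y",q[1]-q[2]+q[3]);G=F*Ro.from_euler("z",q[4])
    f=q[1]-q[2]
    p=B.apply([.585*np.sin(q[1])+.3982*np.cos(f)+.0295*np.sin(f),.0836,.1284+.585*np.cos(q[1])-.3982*np.sin(f)+.0295*np.cos(f)])
    p=p+F.apply([.104,0,0])+G.apply([.2938,0,0])
    # tool frame at q6=0: z=G ex ; x: heading=q1-q6+pi
    R=G*Ro.from_matrix(np.array([[0,0,1],[0,1,0],[-1,0,0]]).astype(float))*Ro.from_euler("z",q[5])*Ro.from_euler("z",0)
    return p,R
def pose(off,th,along=0,ky=.055):
    p=P+ey*ky+n*off+ex*along;x=np.cos(th)*ex+np.sin(th)*ey
    return p,Ro.from_matrix(np.c_[x,np.cross(-n,x),-n])
def ik(p,R,q0):
    fun=lambda q:np.r_[(fk(q)[0]-p)*10,(R*fk(q)[1].inv()).as_rotvec()]
    r=least_squares(fun,np.clip(q0,lo+.001,hi-.001),bounds=(lo,hi));return r.x,r.cost
E
python3 - <<'E'
from ik import *
s,c=pickle.load(open("w3.pkl","rb"));q0=s["joint_positions"]
p,R=fk(q0);print("fk check",p-s["eef_pos"],(R*Ro.from_rotvec(s["tcp_rot"]).inv()).as_rotvec())
for a in[(.095,.63),(.075,.63),(.035,.63),(.035,.2),(.035,-.09),(.095,-.09),(.08,0,0,-.07),(.05,0,0,-.07),(.018,0,0,-.07)]:
    p,R=pose(*a);q,co=ik(p,R,q0);print(a,p,q,"cost",co)
p,R=pose(.08,.63);print("rel move",(p-s["eef_pos"])*1000,(R*Ro.from_rotvec(s["tcp_rot"]).inv()).as_rotvec())
E
```

```text
fk check [-0.     -0.0001 -0.0001] [-0.  0.  0.]
(0.095, 0.63) [0.627  0.184  0.1758] [ 0.1262  0.8053  0.7228  1.95    0.0679 -0.5167] cost 0.0018112908594716632
(0.075, 0.63) [0.617  0.184  0.1585] [ 0.1293  0.8224  0.6967  1.95    0.0658 -0.5169] cost 0.00012014770270217505
(0.035, 0.63) [0.597  0.184  0.1238] [ 0.1332  0.8004  0.5571  1.8473  0.0664 -0.5145] cost 6.736616463387323e-29
(0.035, 0.2) [0.597  0.184  0.1238] [ 0.1332  0.8004  0.5571  1.8473  0.0664 -0.0845] cost 4.3719140120641345e-30
(0.035, -0.09) [0.597  0.184  0.1238] [0.1332 0.8004 0.5571 1.8473 0.0664 0.2055] cost 9.02777256370075e-30
(0.095, -0.09) [0.627  0.184  0.1758] [0.1262 0.8053 0.7228 1.95   0.0679 0.2033] cost 0.0018112908594703405
(0.08, 0, 0, -0.07) [0.6195 0.309  0.1628] [0.2785 0.8598 0.8125 1.95   0.1473 0.2542] cost 0.003377378800778734
(0.05, 0, 0, -0.07) [0.6045 0.309  0.1368] [0.2863 0.8847 0.7765 1.95   0.1438 0.2522] cost 0.00017760932786991282
(0.018, 0, 0, -0.07) [0.5885 0.309  0.1091] [0.2928 0.8711 0.67   1.8747 0.1448 0.2554] cost 2.5913856562549905e-22
rel move [ 22.9609  21.8649 -37.0691] [0.2986 0.0424 0.5637]
```

play_rows(gripper=[0,0,0], offset=[[0,0,0],[0,0,0],[0,0,0]], dr=[[0,-0.05,0],[0,-0.05,0],[0,-0.05,0]])

```text
time_s: 9.73
eef_pos: [0.5971, 0.1625, 0.2035]
tcp_rot: [-0.012, -2.721, -0.011]
wrist_force: [0.4, 0.4, 0.4]
width: 0.0853
gripper_force: 0.0
```

```bash
cat > rel.py <<'E'
from ik import *
from cell import r
def rel(p,R):
    s=r.state();print("rel",((p-s["eef_pos"])*1000).round(1),(R*Ro.from_rotvec(s["tcp_rot"]).inv()).as_rotvec().round(3))
def tp(off,th,back=0,**k):  # tilt reduced by back about world y
    p,R=pose(off,th,**k);return p,Ro.from_rotvec([0,-back,0])*R
E
python3 - <<'E'
from rel import *
s=r.state();print(s["eef_pos"],s["joint_positions"],np.arccos(-Ro.from_rotvec(s["tcp_rot"]).as_matrix()[2,2]))
for b,o in[(.1,.1),(.1,.09),(.1,.08),(.06,.07),(.03,.055),(0,.035)]:
    p,R=tp(o,.63,b);q,co=ik(p,R,s["joint_positions"]);print(o,b,p,q[3],co)
rel(*tp(.085,.63,.1));rel(*tp(.07,.63,.06));rel(*tp(.035,.63))
E
```

```text
[0.5971 0.1625 0.2035] [0.105  0.6911 0.5859 1.883  0.0521 0.1028] 0.4204132354340289
0.1 0.1 [0.6295 0.184  0.1801] 1.91290878020438 3.189809302572286e-22
0.09 0.1 [0.6245 0.184  0.1714] 1.879881782695044 8.993886531061627e-27
0.08 0.1 [0.6195 0.184  0.1628] 1.848016994524808 5.05093243694092e-29
0.07 0.06 [0.6145 0.184  0.1541] 1.872593714104781 3.665609082128612e-23
0.055 0.03 [0.607  0.184  0.1411] 1.867314437220493 6.8447964839706905e-22
0.035 0 [0.597  0.184  0.1238] 1.847273915908844 2.9206752002098152e-22
rel [ 24.9  21.5 -36.4] [0.253 0.    0.585]
rel [ 17.4  21.5 -49.4] [0.264 0.039 0.579]
rel [ -0.1  21.5 -79.7] [0.282 0.097 0.572]
```

The commanded pose follows the actual pose. Move over the knob, turned to match the bar.

play_rows(gripper=[0,0,0,0,0,0,0,0], offset=[[5,4,-2],[10,8,-6],[15,12,-12],[20,16,-20],[25,21.5,-28],[25,21.5,-36],[25,21.5,-36],[25,21.5,-36]], dr=[[0.042,0,0.1],[0.085,0,0.2],[0.127,0,0.3],[0.17,0,0.4],[0.21,0,0.5],[0.253,0,0.585],[0.253,0,0.585],[0.253,0,0.585]])

```text
time_s: 10.4
eef_pos: [0.6221, 0.1837, 0.1655]
tcp_rot: [0.843, -2.596, -0.18]
wrist_force: [-0.0, 0.3, 0.1]
width: 0.0856
gripper_force: 0.0
```

```bash
python3 - <<'E'
from rel import *
s=r.state();c=r.read_camera("wrist");pickle.dump((s,c),open("w4.pkl","wb"))
print(s["eef_pos"],s["joint_positions"])
rel(*tp(.07,.63,.06));rel(*tp(.055,.63,.03));rel(*tp(.035,.63))
im=c["color"].copy();a=lambda X:tuple(int(v) for v in proj(c,X,s))
K=P+ey*.055;b=np.cos(.63)*ex+np.sin(.63)*ey
for X in(K+n*.063,K+n*.063+b*.039,K+n*.063-b*.03):cv2.circle(im,a(X),3,(0,0,255),-1)
cv2.imwrite("pics/w4.png",im)
E
```

```text
[0.6221 0.1837 0.1655] [ 0.1336  0.7661  0.6365  1.8645  0.0531 -0.5057]
rel [ -7.6   0.3 -11.8] [0.003 0.038 0.002]
rel [-15.1   0.3 -24.8] [0.003 0.068 0.002]
rel [-25.1   0.3 -42.2] [0.003 0.098 0.002]
```

View pics/w4.png

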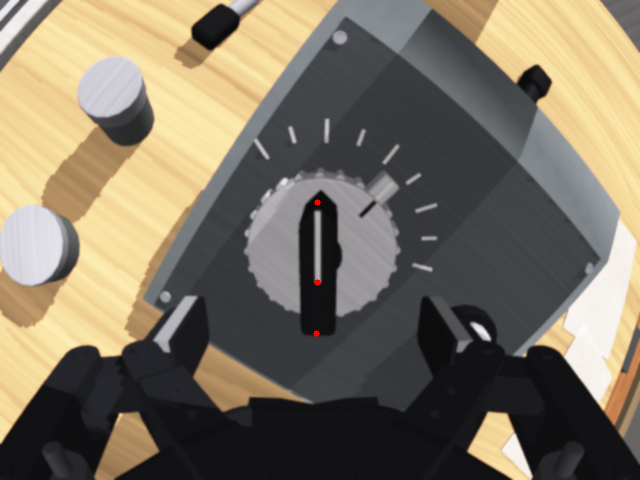

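The model dots fall on the bar's axis, tip and blunt end. Descend and grip.

play_rows(gripper=[0,0,0,0,0,255,255,255,255,255,255,255], offset=[[-8,0,-12],[-15,0,-25],[-20,0,-34],[-25,0,-42],[-25,0,-42],[-25,0,-42],[-25,0,-42],[-25,0,-42],[-25,0,-42],[-25,0,-42],[-25,0,-42],[-25,0,-42]], dr=[[0.003,0.038,0.002],[0.003,0.068,0.002],[0.003,0.083,0.002],[0.003,0.098,0.002],[0.003,0.098,0.002],[0.003,0.098,0.002],[0.003,0.098,0.002],[0.003,0.098,0.002],[0.003,0.098,0.002],[0.003,0.098,0.002],[0.003,0.098,0.002],[0.003,0.098,0.002]], newtons=20)

```text
time_s: 11.45
eef_pos: [0.597, 0.1842, 0.124]
tcp_rot: [0.822, -2.505, -0.221]
wrist_force: [0.4, 3.2, 3.9]
width: 0.0173
gripper_force: 23.8
```

```bash
python3 - <<'E'
from rel import *
s=r.state();c=r.read_camera("wrist");pickle.dump((s,c),open("w5.pkl","wb"))
s0,c0=pickle.load(open("w4.pkl","rb"))
L={}
for nm,p,h in[("lug tip",(388,178),22),("bl out",(374,204),22),("bl in",(361,216),22),("line a",(318,207),63),("line b",(318,280),63),("dL",(247,246),22),("dR",(398,246),22)]:
    L[nm]=loc(c0,s0,p,h);print(nm,L[nm])
C=np.array([0,55.]) 
for k in("lug tip","bl out","bl in"):
    d=L[k]-C;print(k,np.arctan2(d[1],d[0]),np.hypot(*d))
d=L["line a"]-L["line b"];print("inner",np.arctan2(d[1],d[0]));d=L["bl out"]-L["bl in"];print("bl",np.arctan2(d[1],d[0]))
cv2.imwrite("pics/w5.png",c["color"])
R=Ro.from_rotvec(s["tcp_rot"]);x=R.as_matrix()[:,0];print("tool th",np.arctan2(x@ey,x@ex),s["eef_pos"],s["joint_positions"])
for t in(.6,.5,.4,.3,.2,.1,0,-.09):
    dR=Ro.from_rotvec(n*(t-.63));print(t,dR.as_rotvec().round(3))
E
```

```text
lug tip [56.2106 50.5328]
bl out [40.0147 47.5259]
bl in [30.173  49.0031]
line a [30.1721 76.4882]
line b [ 1.2879 55.377 ]
dL [-24.12    90.8043]
dR [29.0646 20.6268]
lug tip -0.07930619858352217 56.38778900069603
bl out -0.18465720686109635 40.70675328457602
bl in -0.19619485576550133 30.76313920892476
inner 0.6311580175061916
bl -0.14898578710178023
tool th 0.6342122716165076 [0.597  0.1842 0.124 ] [ 0.1332  0.7998  0.5565  1.8467  0.0669 -0.5186]
0.6 [-0.015 -0.    -0.026]
0.5 [-0.065 -0.    -0.113]
0.4 [-0.115 -0.    -0.199]
0.3 [-0.165 -0.    -0.286]
0.2 [-0.215 -0.    -0.372]
0.1 [-0.265 -0.    -0.459]
0 [-0.315 -0.    -0.546]
-0.09 [-0.36  -0.    -0.624]
```

View pics/w5.png

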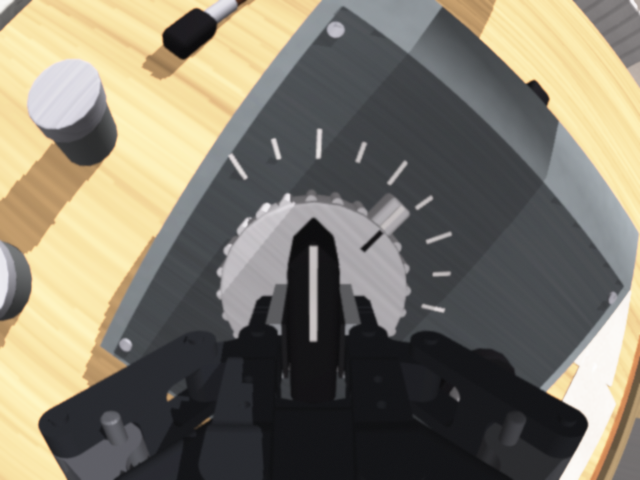

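All ten views are used, so from here I measure numerically. In the last view the bar is gripped on the axis, the black mark runs (363,249)-(382,233), and the lug is around (395,212).

```bash
cat > lug.py <<'E'
from geo import *
def scan(c,s,a0=-.45,a1=.25,h=22,cy=55.):
    """mean grey on the 22 mm plane against angle, for several radii"""
    g=cv2.cvtColor(c["color"],cv2.COLOR_BGR2GRAY).astype(np.float32)
    A=np.arange(a0,a1,.03);out={}
    for rad in(28,32,36,40,46,50,54,57,62):
        px=np.array([proj(c,P+n*h/1000+ex*rad/1000*np.cos(a)+ey*(cy+rad*np.sin(a))/1000,s) for a in A],np.float32)
        out[rad]=cv2.remap(g,px[:,:1],px[:,1:],cv2.INTER_LINEAR)[:,0].astype(int)
    return A,out
E
python3 - <<'E'
from lug import *
for f in("w3","w4","w5"):
    s,c=pickle.load(open(f+".pkl","rb"));A,o=scan(c,s);print(f);print("   ",*[f"{int(round(a*100)):4d}" for a in A])
    for k in o:print(k,"",*[f"{v:4d}" for v in o[k]])
    # disc centre from radial edge (bright->dark) on 22 plane, away from lug
    g=cv2.cvtColor(c["color"],cv2.COLOR_BGR2GRAY).astype(np.float32);E=[]
    for a in np.arange(.35,5.9,.06):
        rr=np.arange(38,50,.5);px=np.array([proj(c,P+n*.022+ex*q/1000*np.cos(a)+ey*(55+q*np.sin(a))/1000,s) for q in rr],np.float32)
        v=cv2.remap(g,px[:,:1],px[:,1:],1)[:,0];dv=v[2:]-v[:-2];i=dv.argmin()
        if dv[i]<-25:E.append([rr[i+1]*np.cos(a),rr[i+1]*np.sin(a)])
    E=np.array(E);x=np.linalg.lstsq(np.c_[2*E,np.ones(len(E))],(E**2).sum(1),rcond=None)[0]
    print("centre off",x[:2],"R",np.sqrt(x[2]+x[:2]@x[:2]),len(E))
E
```

```text
w3
     -45  -42  -39  -36  -33  -30  -27  -24  -21  -18  -15  -12   -9   -6   -3    0    3    6    9   12   15   18   21   24
28   141  142  142  142  143  143  143  143  142  142  142  143  144  144  144  144  143  142  142  142  142  142  142  141
32   143  143  144  145  146  147  146  135   89   35   54  114  143  146  146  146  146  146  145  144  143  143  142  142
36   142  141  141  141  140  141  141  139  107   44   44  112  139  141  141  141  140  140  140  141  140  141  142  143
40   146  146  146  146  145  146  146  145  125   53   42  118  145  146  145  145  146  145  146  146  146  147  147  147
46   101  118  119  102   89   88   98  129  142  150  161  148  141  140  120   88   91   92  104  113   98   89   92   92
50    51   51   52   53   67   72   68  117  141  149  161  147  142  139  110   72   56   54   68   87   80   58   53   52
54    52   51   51   52   51   51   52   95  139  146  162  148  145  137   98   65   51   51   50   51   51   51   50   50
57    51   51   50   50   50   50   51   73  131  141  142  134  137  131   88   60   51   51   51   52  
[... 2085 characters left out ...]
74  174  174  175  174  174
46    65   87   94   72   68   66   67  130  167  174  192  180  170  173  162  124  100   92   68   81   98  106  104   81
50    64   63   62   62   63   62   61   96  163  172  191  176  171  174  156  108   99   75   63   63   63   63   62   62
54    62   62   63   63   63   63   62   74  157  171  192  178  173  173  146  101   94   64   64   64   64   64   64   64
57    64   62   62   62   63   63   63   64   94  117  114  112  110  116  100   87   69   64   65   64   65   65   64   64
62    64   64   63   63   64   63   62   88  182   63   62   63   63   64   64   64   71  192   69   63   62   62   63   63
centre off [-0.1573 -0.3169] R 44.428008910474716 60
```

The lug bears about -0.15 rad and the bar +0.63, so turn by -0.78 about the panel normal.

play_rows(gripper=[255,255,255,255,255,255,255,255,255,255,255], offset=[[0,0,0],[0,0,0],[0,0,0],[0,0,0],[0,0,0],[0,0,0],[0,0,0],[0,0,0],[0,0,0],[0,0,0],[0,0,0]], dr=[[-0.04,0,-0.069],[-0.09,0,-0.156],[-0.14,0,-0.242],[-0.19,0,-0.329],[-0.24,0,-0.416],[-0.29,0,-0.502],[-0.34,0,-0.589],[-0.375,0,-0.65],[-0.39,0,-0.675],[-0.39,0,-0.675],[-0.39,0,-0.675]])

```text
time_s: 12.42
eef_pos: [0.5966, 0.1856, 0.1242]
tcp_rot: [-0.19, -2.612, 0.048]
wrist_force: [-1.0, 9.5, 6.4]
width: 0.0178
gripper_force: 24.0
```

```bash
cat > m.py <<'E'
from lug import *
from cell import r
import sys
s=r.state();c=r.read_camera("wrist");pickle.dump((s,c),open(sys.argv[1],"wb"))
x=Ro.from_rotvec(s["tcp_rot"]).as_matrix()[:,0];print("tool th",np.arctan2(x@ey,x@ex),s["wrist_force"],s["torque"])
g=cv2.cvtColor(c["color"],cv2.COLOR_BGR2GRAY).astype(np.float32)
def prof(h,rads,A,sign):
    pts=[]
    for q in rads:
        px=np.array([proj(c,P+n*h/1000+ex*q/1000*np.cos(a)+ey*(54.6+q*np.sin(a))/1000,s) for a in A],np.float32)
        v=cv2.remap(g,px[:,:1],px[:,1:],1)[:,0]*sign;w=np.clip(v-np.median(v)-.5*(v.max()-np.median(v)),0,None)
        a=(w*A).sum()/w.sum();pts.append([q*np.cos(a),q*np.sin(a)]);print(h,q,"ang",round(a,3),"peak",int(v.max()),"med",int(np.median(v)))
    return np.array(pts)
prof(22,(32,36,40),np.arange(-.4,.1,.01),-1)
prof(22,(46,50,54),np.arange(-.22,-.05,.01),1)
th=np.arctan2(x@ey,x@ex)
L=prof(63,(14,18,22,26,30),th+np.arange(-.3,.3,.01),1)
d=L[-1]-L[0];print("line slope",np.arctan2(d[1],d[0]))
E
python3 m.py w6.pkl
```

```text
tool th -0.14462239582591235 [-0.9778  9.5318  6.3623] [ 1.5937  0.49   -0.9773]
22 32 ang -0.168 peak -13 med -48
22 36 ang -0.149 peak -20 med -173
22 40 ang -0.144 peak -26 med -179
22 46 ang -0.144 peak 199 med 177
22 50 ang -0.142 peak 199 med 179
22 54 ang -0.142 peak 201 med 181
63 14 ang -0.194 peak 200 med 26
63 18 ang -0.183 peak 197 med 20
63 22 ang -0.176 peak 196 med 20
63 26 ang -0.171 peak 196 med 20
63 30 ang -0.125 peak 199 med 20
line slope -0.06425739237207205
```

play_rows(gripper=[0,0,0,0,0,0,0,0,0,0], offset=[[0,0,0],[0,0,0],[0,0,0],[0,0,0],[0,0,0],[5,0,8],[10,0,17],[17,0,30],[25,0,42],[25,0,42]], dr=[[0,0,0],[0,0,0],[0,0,0],[0,0,0],[0,0,0],[0,-0.01,0],[0,-0.03,0],[0,-0.07,0],[0,-0.1,0],[0,-0.1,0]])

```text
time_s: 13.3
eef_pos: [0.6238, 0.184, 0.1702]
tcp_rot: [-0.198, -2.722, 0.041]
wrist_force: [0.4, 0.6, 1.4]
width: 0.0853
gripper_force: 0.0
```

```bash
python3 m.py w7.pkl
```

```text
tool th -0.14607724060296762 [0.4072 0.5864 1.4063] [ 0.0253 -0.3323 -0.0352]
22 32 ang -0.175 peak -12 med -55
22 36 ang -0.151 peak -25 med -155
22 40 ang -0.146 peak -29 med -161
22 46 ang -0.145 peak 179 med 160
22 50 ang -0.142 peak 179 med 160
22 54 ang -0.143 peak 180 med 162
63 14 ang -0.199 peak 181 med 33
63 18 ang -0.188 peak 178 med 18
63 22 ang -0.179 peak 177 med 18
63 26 ang -0.173 peak 179 med 18
63 30 ang -0.145 peak 179 med 18
line slope -0.09773650867338254
```

The bar (-0.14) and lug (-0.14) agree, and the outer knob has not moved. On to the button, with shut fingers.

```bash
python3 - <<'E'
from rel import *
q0=r.state()["joint_positions"]
for o,b in[(.09,.15),(.05,.1),(.03,.07),(.018,.06),(.010,.06)]:
    p,R=tp(o,-.146,b,ky=-.07);q,co=ik(p,R,q0);print(o,b,q[3].round(3),co<1e-8);rel(p,R)
E
```

```text
0.09 0.15 1.892 True
rel [  1.5 125.    2.9] [-0.001 -0.044 -0.001]
0.05 0.1 1.833 True
rel [-18.5 125.  -31.8] [-0.001  0.006 -0.   ]
0.03 0.07 1.813 True
rel [-28.5 125.  -49.1] [-0.001  0.036 -0.   ]
0.018 0.06 1.791 True
rel [-34.5 125.  -59.5] [-0.001  0.046 -0.   ]
0.01 0.06 1.767 True
rel [-38.5 125.  -66.4] [-0.001  0.046 -0.   ]
```

play_rows(gripper=[255,255,255,255,255,255,255,255,255,255], offset=[[1,10,3],[1,40,3],[1,70,3],[1,100,3],[1,125,3],[-10,125,-15],[-18,125,-32],[-28,125,-49],[-28,125,-49],[-28,125,-49]], dr=[[0,-0.04,0],[0,-0.04,0],[0,-0.04,0],[0,-0.04,0],[0,-0.04,0],[0,-0.02,0],[0,0.006,0],[0,0.036,0],[0,0.036,0],[0,0.036,0]])

```text
time_s: 14.18
eef_pos: [0.5937, 0.3088, 0.1157]
tcp_rot: [-0.195, -2.674, 0.047]
wrist_force: [-0.2, -0.9, 0.1]
width: 0.0
gripper_force: 0.0
```

```bash
python3 - <<'E'
from rel import *
s=r.state();c=r.read_camera("wrist");pickle.dump((s,c),open("w8.pkl","wb"))
d=(s["eef_pos"]-P)*1000;print(d@ex,d@ey,d@n,s["wrist_force"])
a=r.read_camera("top");b=r.read_camera("side");pickle.dump((a,b),open("p8.pkl","wb"))
# button seen by wrist: bright pixels near its expected place
g=cv2.cvtColor(c["color"],cv2.COLOR_BGR2GRAY)
print("pred",proj(c,P-ey*.07+n*.018,s),"tcp px",proj(c,s["eef_pos"]+0,s))
A=np.arange(-40,41,5)
for u in range(-30,31,5):
    px=np.array([proj(c,P+ex*u/1000+ey*(-70+v)/1000+n*.018,s) for v in A],np.float32)
    print(f"{u:4d}",*[f"{int(v):4d}" for v in cv2.remap(g.astype(np.float32),px[:,:1],px[:,1:],1)[:,0]])
E
```

```text
-1.1600596199627784 -69.75091873716458 26.346354046262217 [-0.2221 -0.8653  0.0987]
pred [314.2723 293.1372] tcp px [314.3104 304.6762]
 -30   44   42   43   65   45   44   44   18   18   25   17   18   17   18   17   18   19
 -25   64   65   64   65   55   44   34   18   18   26   18   17   18   17   18   18   19
 -20   61   61   62   52   52   39   44   42   79   31   18   25   18   18   55   55   18
 -15   67   67   67   57   18  126   44  210   73   44   82   18   17   55   56   56   54
 -10   66   66   66   31   71  159   46  210  137   75   80   17   17   55   55   55   55
  -5   66   66   66   19  164  175   44  209   71   82   51   22   27   53   56   56   56
   0   67   67   67   19  154  184  184  210   42   83   71  117   19   28   55   55   56
   5   65   65   66   19   97  183  181  180  152  112  148  147   16   39   55   55   55
  10   66   66   66   19   20  212  184  181  181  179  150   80   17   55   56   55   56
  15   65   65   66   43   20   74  228  235  224  230   91   16   16   55   55   55   55
  20   67   67   68   68   23   20   20   85  155   36   17   17   54   57   57   57   57
  25   65   66   66   66   66   25   22   20   20   21   15   47   57   56   56   55   56
  30   66   66   65   66   66   67   58   34   29   49   57   56   55   56   55   56   56
```

The button is centred under the tip. Press along the panel normal.

play_rows(gripper=[255,255,255,255,255,255,255], offset=[[-2,0,-3.5],[-4,0,-7],[-5.5,0,-9.5],[-7,0,-12],[-8,0,-13.9],[-8.5,0,-14.7],[-8.5,0,-14.7]], dr=[[0,0.01,0],[0,0.01,0],[0,0.01,0],[0,0.01,0],[0,0.01,0],[0,0.01,0],[0,0.01,0]])

```text
time_s: 14.92
eef_pos: [0.5889, 0.3087, 0.1074]
tcp_rot: [-0.196, -2.678, 0.04]
wrist_force: [16.3, -1.4, 36.8]
width: 0.0001
gripper_force: 19.7
```

40 N along the normal says it is bottomed. Back off in steps to confirm the spring travel.

play_rows(gripper=[255,255,255], offset=[[1.5,0,2.6],[3.2,0,5.5],[3.2,0,5.5]], dr=[[0,0,0],[0,0,0],[0,0,0]])

```text
time_s: 15.17
eef_pos: [0.5894, 0.3087, 0.1084]
tcp_rot: [-0.195, -2.668, 0.045]
wrist_force: [1.5, 0.7, 3.8]
width: 0.0004
gripper_force: 2.3
```

play_rows(gripper=[255,255], offset=[[1,0,1.73],[1,0,1.73]], dr=[[0,0,0],[0,0,0]])

```text
time_s: 15.33
eef_pos: [0.5897, 0.3087, 0.1089]
tcp_rot: [-0.194, -2.665, 0.047]
wrist_force: [2.4, -0.2, 4.2]
width: 0.0001
gripper_force: 2.2
```

play_rows(gripper=[255,255], offset=[[1,0,1.73],[1,0,1.73]], dr=[[0,0,0],[0,0,0]])

```text
time_s: 15.5
eef_pos: [0.5906, 0.3087, 0.1105]
tcp_rot: [-0.194, -2.665, 0.047]
wrist_force: [0.5, -0.1, 3.5]
width: -0.0002
gripper_force: 1.6
```

The force falls gently from about 5 N over the travel, as a spring does, so the button was fully pressed. Retreat clear.

play_rows(gripper=[255,255,255,255,255,255,255,255], offset=[[2,0,3.5],[6,0,10],[12,0,21],[20,0,38],[20,0,60],[20,0,90],[20,0,90],[20,0,90]], dr=[[0,0,0],[0,-0.02,0],[0,-0.06,0],[0,-0.12,0],[0,-0.18,0],[0,-0.25,0],[0,-0.25,0],[0,-0.25,0]])

```text
time_s: 16.17
eef_pos: [0.6108, 0.3094, 0.2054]
tcp_rot: [-0.212, -2.923, 0.02]
wrist_force: [-0.6, 0.3, -0.9]
width: -0.0003
gripper_force: 0.0
```

```bash
python3 m.py w9.pkl; python3 - <<'E'
from geo import *
from cell import r
s=r.state();print(s["eef_pos"],s["wrist_force"],s["time_s"])
c0=pickle.load(open("d0.pkl","rb"))
for n_ in("top","side"):
    c=r.read_camera(n_);a=c["color"];b=c0[n_][1]["color"]
    d=(cv2.absdiff(a,b).max(2)>60).astype(np.uint8);k,_,st,ce=cv2.connectedComponentsWithStats(d)
    print(n_,[tuple(v) for v in st[1:] if v[4]>40])
E
```

```text
tool th -0.15153228360722382 [-0.5913  0.3403 -0.8933] [ 0.032  -0.2552 -0.0288]
22 32 ang -0.081 peak -16 med -113
22 36 ang -0.131 peak -39 med -134
22 40 ang -0.132 peak -39 med -138
22 46 ang -0.163 peak 150 med 133
22 50 ang -0.158 peak 150 med 134
22 54 ang -0.157 peak 151 med 134
63 14 ang -0.129 peak 145 med 60
63 18 ang -0.132 peak 142 med 29
63 22 ang -0.134 peak 142 med 23
63 26 ang -0.122 peak 145 med 23
63 30 ang -0.079 peak 146 med 22
line slope -0.03514628213842443
[0.6106 0.3091 0.203 ] [ 0.4671 -1.0606 -1.2535] 16.2167
top [(np.int32(0), np.int32(0), np.int32(71), np.int32(95), np.int32(3822)), (np.int32(94), np.int32(52), np.int32(12), np.int32(13), np.int32(44)), (np.int32(63), np.int32(65), np.int32(30), np.int32(16), np.int32(122)), (np.int32(378), np.int32(70), np.int32(35), np.int32(35), np.int32(666)), (np.int32(313), np.int32(72), np.int32(63), np.int32(141), np.int32(5485)), (np.int32(425), np.int32(74), np.int32(11), np.int32(20), np.int32(124)), (np.int32(51), np.int32(89), np.int32(25), np.int32(41), np.int32(530)), (np.int32(18), np.int32(96), np.int32(1
[... 6641 characters left out ...]
int32(5), np.int32(52)), (np.int32(505), np.int32(326), np.int32(15), np.int32(32), np.int32(219)), (np.int32(515), np.int32(327), np.int32(39), np.int32(35), np.int32(761)), (np.int32(436), np.int32(334), np.int32(46), np.int32(50), np.int32(660)), (np.int32(416), np.int32(337), np.int32(21), np.int32(41), np.int32(427)), (np.int32(367), np.int32(338), np.int32(50), np.int32(44), np.int32(1771)), (np.int32(309), np.int32(344), np.int32(45), np.int32(46), np.int32(1678)), (np.int32(534), np.int32(373), np.int32(29), np.int32(65), np.int32(446)), (np.int32(545), np.int32(375), np.int32(20), np.int32(43), np.int32(137)), (np.int32(554), np.int32(375), np.int32(11), np.int32(16), np.int32(42))]
```

```bash
python3 -c "
from cell import r
print(r.sign_off())"
```

```text
the job is handed in; nothing more can be done
None
```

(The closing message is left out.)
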